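Find the well-filled hopper tin by feel and pour it into the tray

TASK

One of the two look-alike steel tins in the rack is well filled with bearing balls, the other has just a single ball left: lift a tin out of the rack (the fin on its lid is there for that), tilt it moderately, by some 25 degrees, and hold it still a moment to feel how the weight shifts, putting it back in the rack if it is the nearly empty one. Stand the well-filled tin on the rubber pad and let go, then take it again another way so that it can be tipped right over, pour all its balls, and only those, into the grey tray, and finally stand the emptied tin upright on the pad again. The nearly empty tin must end upright in the rack, and everything else on the table stays where it is.

Things in the scene. Friction and masses are not known exactly. Their poses are not given: they have to be found in the camera images.
- tin_a_mid (a point): centre of a hopper tin, 34 mm above its underside, over the middle of its floor. Two tins, alike outside, opaque, plain sheet steel 2.5 mm thick. Body 58 mm wide (own x), floor 64 mm long (own y), 68 mm tall, z up; closed lid but for the spout. Rests directly on its flat underside.
- tin_a_lip (a point): middle of the lip of tin_a's pouring spout: 76 mm to +y of the tin's centre, 64 mm above its underside, 58 mm wide. The front (+y) wall leans out 35 degrees from vertical, from floor to lip; a solid 8 mm bar runs under the lip outside; the lid ends 40 mm short of it. Balls stay in while the tin leans under 45 degrees to this side; all run out at 75 degrees
- tin_a_fin (a point): middle of the fin grip on tin_a's lid: 10 mm thick in the tin's x, 30 mm long in y, 68 to 99 mm above the underside; this point at 84 mm
- tin_a: tin_a as a body, origin at the middle of its underside. One tin (it varies which) holds five loose steel balls, the other one; each 24 mm, 57 g, rolling on the floor as it is tilted. Empty, a tin weighs 120 to 420 g (gauges differ, so heft may mislead), its own centre of mass 23 mm to +y of the middle, 45 mm above the underside
- tin_b_mid (a point): the same point of the other tin, tin_b, as tin_a_mid: same shape, sizes and axes
- tin_b_lip (a point): the same point of the other tin, tin_b, as tin_a_lip: same shape, sizes and axes
- tin_b_fin (a point): the same point of the other tin, tin_b, as tin_a_fin: same shape, sizes and axes
- tin_b: tin_b as a body, origin at the middle of its underside; all as for tin_a, its weight and contents apart
- rack: fixed grey steel rack, origin at the middle of its underside, z up. Three stalls side by side along its x, centred at x = -74, 0 and +74 mm, y = 0; floor 4 mm thick. The two tins stand in two of the stalls, spouts to the rack's +y; a sleeve stands in the third
- rack_mid (a point): centre of the middle stall's floor. A stall is 70 mm wide in x between dividers 4 mm thick, 44 mm tall above the table; in y it runs from a back wall at -37 mm (34 mm tall) to a low lip at +45 mm (12 mm tall), from this point
- pad_top (a point): centre of the top of the fixed black rubber pad, 140 x 140 mm, 3 mm thick
- tray: fixed grey open tray, origin at the middle of its underside; the same tray as tray_in
- tray_in (a point): centre of the inner floor of the fixed grey open tray, outside 180 mm in its x, 150 mm in its y, 45 mm tall, walls and floor 4 mm
- stall_sleeve_mid (a point): bystander, to be left alone: its centre, half-way up; black plastic pipe sleeve (a short open tube), 62 mm outside, 60 mm tall, upright in the third stall of the rack
- wide_sleeve_mid (a point): bystander, to be left alone: its centre, half-way up; black plastic pipe sleeve, 90 mm outside, 55 mm tall, upright on the table
- tape_core_mid (a point): bystander, to be left alone: its centre, half-way up; empty cardboard tape core, 76 mm outside, 45 mm tall, upright on the table
- low_sleeve_mid (a point): bystander, to be left alone: its centre, half-way up; black plastic pipe sleeve, 80 mm outside, 35 mm tall, upright on the table
- jar_mid (a point): bystander, to be left alone: its centre, half-way up; closed jar, 56 mm diameter, 65 mm tall
- small_sleeve_mid (a point): bystander, to be left alone: its centre, half-way up; small black plastic sleeve, 32 mm outside, 32 mm tall, upright, between pad and tray
Mind the look-alikes: they are no part of the job. Of the things like the part that bears pad_top, leave any that is brown or yellow; of the rest the larger one is meant.

How it is judged:
By the outcome, as a careful person would: the job done as asked, in the order asked, and still so for the second after the job is handed in, with the robot touching nothing.
It also fails if it takes over 72 s, if anything falls off the work surface, if the arm or the gripper's body presses on something with over 40 N, if the wrist force passes 120 N, or if a joint passes its speed limit or range.

ROBOT

A 6-joint arm with a two-finger parallel gripper is mounted at the origin on the work surface. World frame = base frame: x ahead of the robot, y to its left, z up, the work surface at z = 0. Lengths are in m, angles in degrees, forces in N, time in s.
With the tool pointing down it reaches from about 0.4 to 0.825 m from the base axis. Payload 7 kg.
Tool frame: the origin (TCP) lies between the finger pads; the fingertips stand ctrl.nose_length ahead of it and the grasp point (between the pads) lies 8 mm behind it (ctrl.nose_length is the distance from the TCP to the fingertips, in m); y points along the fingers, z is the direction in which the jaws open and shut, and the axes are right-handed (so a half turn about y gives the same grasp; the last joint's range is limited). The gripper opens to 88 mm and grips with 3 to 60 N. Pads are 19 mm wide; open, the fingers measure 130 mm over their backs; the gripper's body (78 mm by 193 mm) begins 47 mm behind the grasp point.
Start: joints at [16.507, 20.546, 0.682, 0, -70.136, -16.507], TCP at [0.675, -0, 0.238] pointing down, gripper open.
Joint ranges: [-176.03, 176.03], [-82.01, 121.73], [-58.28, 71.71], [-173.87, 95.51], [-174.79, -0.11], [-173.66, 173.66]. Speed limits (degrees/s): [136.94, 136.94, 172.46, 180, 180, 180].

INTERFACE

Orientations are given as [roll, pitch, yaw] about the fixed x, y, z axes, in that order (R = Rz(yaw) Ry(pitch) Rx(roll)).
In Python, from plant import ctrl gives the robot as it stands. The module is installed in compiled form; this text tells all that it offers.
- The arm moves only by the tool drive_tool, never from a script. Its argument "moves" is a list that holds one entry, the list of rows, each a list of 6 numbers: the shift along the tool's x, y, z in mm, then the turn, a rotation vector about the tool's x, y, z in rad. A call has 1 to 20 rows; each row is the pose to reach, as a shift and turn from the pose commanded when the call began, along the tool's axes at that moment; what a row does not reach only later rows make up. A row lasts 1/12 s, in which the tool goes at most 41.7 mm and 7.16 degrees, less where a joint would pass 70% of its speed; a pose out of reach is approached as far as the arm can. A call with a gripper value outside its range is refused whole. "claw" is the opening, from 0 (shut) to 1 (fully open), set as the call begins (left out, the last holds). The fingers move at their own pace and stop on an object; the grip force is fixed at half the most. Time passes only in rows, so rows that repeat a pose let the fingers close. It gives the time, the measured TCP pose, the force and the opening at its end, in the units of the state.
- ctrl.get_obs(): the state, without advancing time (a new reading comes with each control period).
- ctrl.snapshot(name): name is "scene" or "side" or "wrist"; returns (picture, depth): 480x640x3 uint8, blue, green, red; 480x640 float32, m along the optical axis (not along the pixel's ray), 0 where there is no reading.
- ctrl.camera_model(name): a dict with "vertical_fov" (degrees; the focal length in pixels is half the picture's height over the tangent of half this angle, whatever the lens; pixels are square), "cx", "cy" (the principal point, pixels), "extrinsics" (4x4, takes a point from camera to world coordinates). Camera axes: x right, y down, z forward; pixel columns grow to the right and rows downward; lengths in m; the calibration is good to about 2 mm. A picture is of the moment at which its call begins: read the wrist's pose just before it. camera_model takes no time and is no camera call; for the wrist camera it gives the pose at the moment of the call.
- ctrl.close_job(): hands the job in, once; it reports no verdict.
The state is a dict: "clock": time; "joint_pos": joint angles; "qvel": joint speeds; "tau": joint torques, N m; "tool_pos": TCP position; "orientation": TCP orientation; "force": force on the tool from outside, world axes, zero at the start; "moment": the same for the moment, N m; "opening": finger opening in m.
Only numpy, scipy, OpenCV 4.12 (cv2) and the standard library are available. Lean on these libraries where they do the work, as an engineer would, in place of code of your own. Each camera call takes 0.05 s, during which the arm holds its last target. There are 200 camera calls.

## Working session

There is one attempt and no reset: what is moved stays moved. The work goes in short steps, Python scripts to look and compute and a tool call to move; the robot and the scene stay as the last step left them, time stands still between calls to the robot, and variables do not carry over. Pictures are saved under pics/ and viewed, about 8 in all and at most 12, crops included, and the job is handed in when it is done.

Besides the shell and the picture viewer there is one more tool, called after "Emit:" as name([rows], argument=value, ...), one row to a line, values as JSON. drive_tool: Moves the arm, as the interface text tells. Its arguments: {"type":"object","properties":{"moves":{"type":"array","items":{"type":"array","items":{"type":"array","items":{"type":"number"}}}},"claw":{"type":"number"}},"required":["moves"]}

```bash
mkdir -p pics; ls; cat > h.py <<'E'
import numpy as np, cv2
from plant import ctrl
def snap(n,f=None):
    m=ctrl.camera_model(n); p,d=ctrl.snapshot(n)
    if f: cv2.imwrite(f,p)
    return p,d,m
def foc(m): return 240/np.tan(np.radians(m["vertical_fov"])/2)
def cast(m,u,v,z):
    E=np.array(m["extrinsics"]); f=foc(m)
    r=E[:3,:3]@np.array([(u-m["cx"])/f,(v-m["cy"])/f,1]); o=E[:3,3]
    return o+r*(z-o[2])/r[2]
def pt(m,d,u,v):
    E=np.array(m["extrinsics"]); f=foc(m); z=d[v,u]
    return E[:3,:3]@np.array([(u-m["cx"])/f*z,(v-m["cy"])/f*z,z])+E[:3,3]
def cloud(m,d):
    E=np.array(m["extrinsics"]); f=foc(m); v,u=np.mgrid[:480,:640]
    P=np.stack([(u-m["cx"])/f*d,(v-m["cy"])/f*d,d],-1)@E[:3,:3].T+E[:3,3]
    P[d<=0]=np.nan
    return P
E
python3 - <<'E'
from h import *
print(ctrl.get_obs(), ctrl.nose_length)
for n in("scene","side"):
    p,d,m=snap(n,f"pics/{n}0.png"); print(n,m); np.savez(f"{n}0.npz",p=p,d=d)
E
```

```text
pics
{'clock': 0.0, 'joint_pos': array([ 1.65065978e+01,  2.05927709e+01,  6.33458992e-01, -1.94290684e-02,
       -7.01366032e+01, -1.65064923e+01]), 'qvel': array([ 0.01590927,  0.14152401,  0.03577613,  0.01117826,  0.12726804,
       -0.04604978]), 'tau': array([-8.00930356e-04, -5.82726967e+01,  2.93058443e+01,  6.99745238e+00,
        6.93249181e-03, -2.06530804e-04]), 'tool_pos': array([ 6.74523277e-01, -3.49347496e-05,  2.36607387e-01]), 'orientation': array([-8.99028481e+01,  9.74262868e-03,  8.99934969e+01]), 'force': array([-0.13464713, -0.19600193, -0.11955743]), 'moment': array([ 0.00936139,  0.04779478, -0.05063915]), 'opening': 0.08758914105161497} 0.011
scene {'vertical_fov': 42.48011753933586, 'cx': 324.64710651002554, 'cy': 237.99529652849426, 'extrinsics': array([[-0.83736749,  0.33421299, -0.43257065,  1.04508614],
       [ 0.5465574 ,  0.52567075, -0.65187826,  0.79944592],
       [ 0.00952355, -0.78228636, -0.62284618,  0.90365811],
       [ 0.        ,  0.        ,  0.        ,  1.        ]])}
side {'vertical_fov': 46.35963694120767, 'cx': 324.13402783931934, 'cy': 238.4573683229568, 'extrinsics': array([[ 0.90165862, -0.23822358,  0.36091726, -0.04003669],
       [-0.43244125, -0.49184245,  0.75570204, -1.16806344],
       [-0.00251161, -0.83746076, -0.54649168,  0.89042872],
       [ 0.        ,  0.        ,  0.        ,  1.        ]])}
```

View pics/scene0.png

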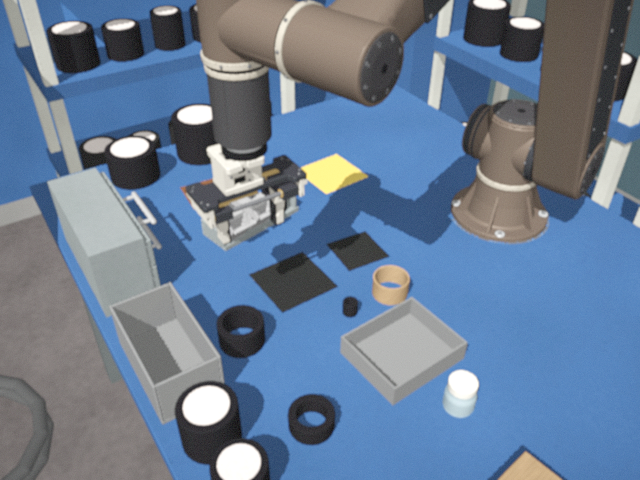

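View pics/side0.png

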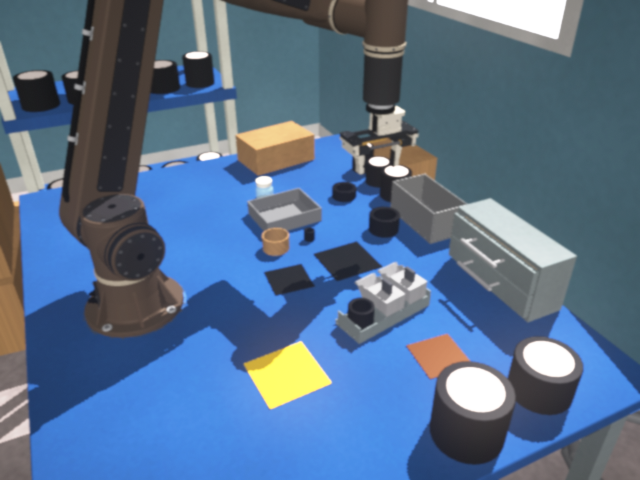

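Side view: the rack is at about (383,305), with a black sleeve in the left stall (360,312) and tins at (382,293) and (405,280). The larger black pad is at (347,260), and the smaller one at (290,278) is a decoy, as are the yellow (287,373) and brown (438,355) ones. The tray is at (285,210), and the taller bin at (425,207) is not the tray. Next I'll measure and take one close crop.

```bash
python3 - <<'E'
from h import *
S={n:np.load(n+"0.npz") for n in("scene","side")}
M={n:ctrl.camera_model(n) for n in S}
C={n:cloud(M[n],S[n]["d"]) for n in S}
cv2.imwrite("pics/crop1.png",cv2.resize(S["side"]["p"][190:350,230:450],None,fx=3.6,fy=3.6,interpolation=cv2.INTER_CUBIC))
P=C["side"]
# rack region: points above table
reg=np.zeros((480,640),bool); reg[255:345,330:440]=1
def rect(pts):
    r=cv2.minAreaRect((pts[:,:2]*1000).astype(np.float32)); return [np.round(x,1) for x in r], np.round(cv2.boxPoints(r)).tolist()
q=P[reg&(P[...,2]>.006)]; print("rack all",rect(q),q[:,2].max())
for lo,hi in((.006,.05),(.066,.08),(.085,.12)):
    mk=(reg&(P[...,2]>lo)&(P[...,2]<hi)).astype(np.uint8)
    n,l,s,c=cv2.connectedComponentsWithStats(mk)
    for i in range(1,n):
        if s[i,4]>8:
            q=P[l==i]; print(lo,s[i].tolist(),np.round(np.median(q,0)*1000,1),np.round(np.nanmax(q,0)*1000),rect(q))
# pads
for n,cs in(("scene",((293,281),(358,250))),("side",((347,260),(290,278)))):
    p=S[n]["p"]; dark=((p.max(2)<60)&(abs(C[n][...,2])<.012)).astype(np.uint8)
    k,l,s,c=cv2.connectedComponentsWithStats(dark)
    for u,v in cs:
        print(n,"pad",l[v,u],s[l[v,u]], rect(np.array([cast(M[n],x,y,.003) for y,x in zip(*np.where(l==l[v,u]))])), np.nanmedian(C[n][l==l[v,u]],0)) if l[v,u] else print("no",p[v,u],C[n][v,u])
# tall objects near tray
for n,r in(("scene",(285,410,330,480)),("side",(170,250,230,350))):
    mk=np.zeros((480,640),np.uint8); mk[r[0]:r[1],r[2]:r[3]]=1
    mk&=(C[n][...,2]>.012).astype(np.uint8)
    k,l,s,c=cv2.connectedComponentsWithStats(mk)
    for i in range(1,k):
        if s[i,4]>40: q=C[n][l==i]; print(n,s[i].tolist(),rect(q),np.round(np.nanpercentile(q[:,2],98)*1000))
E
```

```text
rack all ([array([ 517.5, -200.6]), array([231.4, 305.9]), np.float64(8.9)], [[380.0, -67.0], [427.0, -370.0], [656.0, -334.0], [608.0, -32.0]]) 0.10455165676611478
0.006 [390, 273, 6, 4, 9] [ 597.3 -225.8   48.2] [ 607. -222.   50.] ([array([ 598. , -224.9]), array([16.5,  4.7]), np.float64(10.2)], [[589.0, -224.0], [590.0, -229.0], [607.0, -226.0], [606.0, -221.0]])
0.006 [366, 284, 8, 5, 11] [ 522.2 -242.5   48.6] [ 536. -238.   50.] ([array([ 524.8, -242. ]), array([22.1,  7.4]), np.float64(9.6)], [[513.0, -240.0], [515.0, -248.0], [536.0, -244.0], [535.0, -237.0]])
0.006 [336, 288, 96, 54, 1721] [ 501.2 -332.6   30.5] [ 653. -247.   50.] ([array([ 530.9, -292.8]), array([229.1, 104. ]), np.float64(11.8)], [[408.0, -265.0], [429.0, -367.0], [654.0, -320.0], [632.0, -219.0]])
0.006 [352, 304, 18, 8, 107] [ 472.6 -293.4   39.9] [ 485. -287.   50.] ([array([ 469.4, -296.4]), array([17.6, 39.5]), np.float64(62.1)], [[448.0, -295.0], [483.0, -313.0], [491.0, -298.0], [456.0, -279.0]])
0.066 [379, 263, 15, 10, 32] [ 586.8 -215.5   67.8] [ 609. -206.   70.] ([array([ 585.5, -215.3]), ar
[... 2448 characters left out ...]
], [587.0, 160.0], [578.0, 314.0]]) 48.0
scene [443, 370, 35, 40, 1153] ([array([481. , 374.9]), array([53. , 54.5]), np.float64(85.8)], [[452.0, 351.0], [506.0, 346.0], [510.0, 399.0], [456.0, 403.0]]) 68.0
side [248, 177, 74, 73, 2144] ([array([488.2, 208.4]), array([364.8, 205.9]), np.float64(81.9)], [[361.0, 42.0], [565.0, 13.0], [616.0, 375.0], [412.0, 403.0]]) 64.0
side [332, 182, 18, 17, 257] ([array([706. , 268.9]), array([85.8, 55.8]), np.float64(62.3)], [[661.0, 244.0], [711.0, 218.0], [751.0, 294.0], [701.0, 320.0]]) 37.0
side [304, 227, 11, 12, 107] ([array([508.4,  81.5]), array([41.3, 29.1]), np.float64(65.4)], [[487.0, 69.0], [513.0, 57.0], [530.0, 94.0], [504.0, 106.0]]) 32.0
```

View pics/crop1.png

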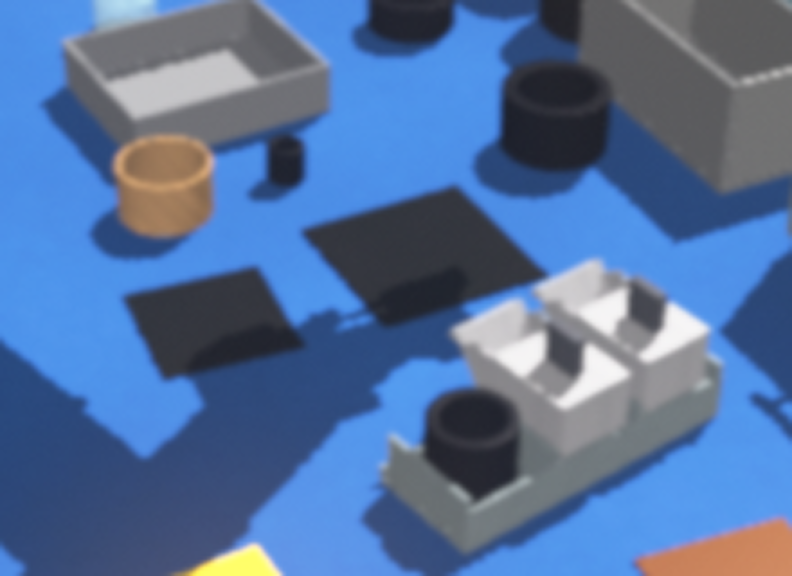

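Close crop: the tins are in the middle stall (about (590,350) in the crop) and the right stall (about (640,300)), spouts toward the upper left (+y), and the sleeve is in the left stall. The larger black pad is centred at about (420,255), and the shallow tray is at about (195,75). I'll move above the rack for a near look with the wrist camera.

Emit:
drive_tool([
  [[-270, -63, 105, 0, -0.21, 0], [-270, -63, 105, 0, -0.21, 0], [-270, -63, 105, 0, -0.21, 0], [-270, -63, 105, 0, -0.21, 0], [-270, -63, 105, 0, -0.21, 0], [-270, -63, 105, 0, -0.21, 0], [-270, -63, 105, 0, -0.21, 0], [-270, -63, 105, 0, -0.21, 0], [-270, -63, 105, 0, -0.21, 0], [-270, -63, 105, 0, -0.21, 0], [-270, -63, 105, 0, -0.21, 0]],
], claw=1)

```text
clock: 1.02
tool_pos: [0.5701, -0.2692, 0.2999]
orientation: [-90.0, -0.0, 102.1]
force: [-0.2, -0.5, -0.0]
opening: 0.0874
```

```bash
python3 - <<'E'
from h import *
o=ctrl.get_obs(); print({k:np.round(v,3) for k,v in o.items()})
p,d,m=snap("wrist","pics/w1.png"); np.savez("w1.npz",p=p,d=d,**{k:m[k] for k in m}); print(m)
S={n:np.load(n+"0.npz") for n in("scene","side")}
for n,cs in(("scene",((293,281),(358,250))),("side",((347,258),(290,275)))):
    M=ctrl.camera_model(n); p=S[n]["p"].astype(int)
    k,l,s,c=cv2.connectedComponentsWithStats(((p.max(2)<85)&(p.max(2)-p.min(2)<22)).astype(np.uint8))
    for u,v in cs:
        q=np.array([cast(M,x,y,.003) for y,x in zip(*np.where(l==l[v,u]))])
        r=cv2.minAreaRect((q[:,:2]*1000).astype(np.float32)); print(n,s[l[v,u]],r)
P=cloud(ctrl.camera_model("scene"),S["scene"]["d"])
for u0,u1,v0,v1 in((215,270,305,358),(285,340,393,445)):
    q=P[v0:v1,u0:u1]; q=q[q[...,2]>.025]; print(cv2.minEnclosingCircle((q[:,:2]*1000).astype(np.float32)),np.nanpercentile(q[:,2],98))
E
```

```text
{'clock': np.float64(1.017), 'joint_pos': array([-7.5820e+00,  1.4597e+01,  3.6500e-01, -2.3000e-02, -7.5819e+01,
        1.9644e+01]), 'qvel': array([ 0.815,  0.087,  0.173,  0.181, -0.176,  0.179]), 'tau': array([-9.1200e-01, -5.1477e+01,  3.0421e+01,  7.2580e+00,  4.6000e-02,
        3.0000e-03]), 'tool_pos': array([ 0.57 , -0.269,  0.3  ]), 'orientation': array([-8.99590e+01, -3.80000e-02,  1.02056e+02]), 'force': array([-0.186, -0.482, -0.028]), 'moment': array([-0.027,  0.007,  0.015]), 'opening': np.float64(0.087)}
{'vertical_fov': 61.03553079091287, 'cx': 322.2106686846538, 'cy': 237.2068173171211, 'extrinsics': array([[-0.97771227, -0.20291016, -0.05390904,  0.5833257 ],
       [-0.20994476,  0.94660252,  0.24467706, -0.33394268],
       [ 0.00138298,  0.25054169, -0.96810482,  0.44722471],
       [ 0.        ,  0.        ,  0.        ,  1.        ]])}
scene [ 251  253   85   58 2608] ((557.1555786132812, -58.82744598388672), (134.9944610595703, 135.62530517578125), 1.2241629362106323)
scene [ 328  233   59   37 1197] ((381.193603515625, -67.83888244628906), (99.48880767822266, 99.9083480834961), 85.27777099609375)
side [ 316  243   64   37 1293] ((554.650634765625, -65.8104476928711), (128.85140991210938, 128.1638641357422), 1.1517419815063477)
side [267 266  46  28 829] ((378.8072814941406, -74.89761352539062), (95.94488525390625, 97.49371337890625), 85.50011444091797)
((751.916748046875, 72.11124420166016), 88.22814178466797) 0.09799600553700887
((715.7552490234375, 269.16143798828125), 42.07857894897461) 0.03858751093380395
```

View pics/w1.png

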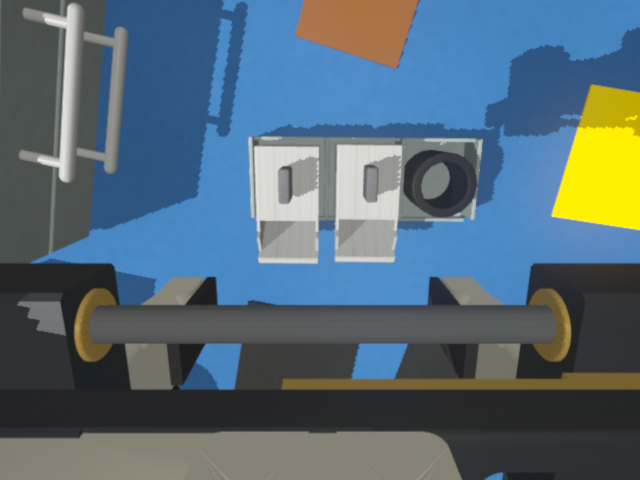

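The wrist view shows the two tins with fins at (285,184) and (371,184), spouts toward image bottom, and the sleeve at (440,183). The rack is nearly aligned with the tool yaw. I'll measure the fins and yaw now.

```bash
python3 - <<'E'
from h import *
w=np.load("w1.npz"); m={k:w[k] for k in("vertical_fov","cx","cy","extrinsics")}; d=w["d"]; P=cloud(m,d)*1000
def rect(q): return [np.round(x,1) for x in cv2.minAreaRect(q[:,:2].astype(np.float32))]
reg=np.zeros(d.shape,bool); reg[120:270,235:495]=1
k,l,s,c=cv2.connectedComponentsWithStats((reg&(P[...,2]>92)&(P[...,2]<112)).astype(np.uint8))
for i in range(1,k):
    if s[i,4]>30: q=P[l==i]; print("fin",s[i].tolist(),rect(q),q.mean(0).round(1))
k,l,s,c=cv2.connectedComponentsWithStats((reg&(P[...,2]>65)&(P[...,2]<80)).astype(np.uint8))
for i in range(1,k):
    if s[i,4]>100: q=P[l==i]; print("lid",s[i].tolist(),rect(q),np.median(q[:,2]).round(1))
q=P[reg&(P[...,2]>8)&(P[...,2]<50)]; print("rack",rect(q)); print("table",np.nanmedian(P[230:260,420:480,2]))
E
```

```text
fin [365, 166, 14, 37, 457] [array([ 532.5, -300.5]), array([10.2, 30. ]), np.float64(11.4)] [ 533.1 -300.8  102.4]
fin [278, 168, 13, 36, 439] [array([ 605.3, -283.8]), array([10.1, 29.4]), np.float64(11.5)] [ 605.  -284.5  102.6]
lid [336, 145, 66, 103, 4385] [array([ 529. , -284.1]), array([58.2, 97.5]), np.float64(11.6)] 72.8
lid [255, 146, 64, 102, 4357] [array([ 602.3, -267.8]), array([58.1, 96.1]), np.float64(11.9)] 72.7
lid [335, 251, 60, 12, 601] [array([ 517.4, -227.2]), array([58. , 11.4]), np.float64(10.8)] 67.8
lid [259, 252, 59, 12, 609] [array([ 590.5, -210.2]), array([57. , 11.3]), np.float64(11.9)] 67.7
rack [array([ 530.5, -288.2]), array([226.4, 100.8]), np.float64(11.7)]
table 0.3048573013201272
```

Sizes match (fin 10×30, lid at 72.8 mm, body 58 mm wide). Tin centres are (532.5,-300.5) and (605.2,-284) mm, yaw about 11.7°. The pad centre is about (557,-60). I'll take the right-hand tin first, by its fin.

Emit:
drive_tool([
  [[-22, 40, -31, 0, 0, 0], [-22, 80, -31, 0, 0, 0], [-22, 120, -31, 0, 0, 0], [-22, 160, -31, 0, 0.006, 0], [-22, 190, -31, 0, 0.006, 0], [-22, 205, -31, 0, 0.006, 0], [-22, 215, -31, 0, 0.006, 0], [-22, 215, -31, 0, 0.006, 0], [-22, 215, -31, 0, 0.006, 0]],
], claw=0.4)

```text
clock: 1.82
tool_pos: [0.606, -0.2839, 0.0859]
orientation: [-90.0, 0.0, 101.8]
force: [0.1, -0.3, 0.0]
opening: 0.0367
```

Close on the fin, then lift.

Emit:
drive_tool([
  [[0, 0, 0, 0, 0, 0], [0, 0, 0, 0, 0, 0], [0, 0, 0, 0, 0, 0], [0, 0, 0, 0, 0, 0], [0, 0, 0, 0, 0, 0], [0, 0, 0, 0, 0, 0]],
], claw=0)

```text
clock: 2.32
tool_pos: [0.605, -0.2851, 0.0856]
orientation: [-90.0, 0.0, 101.7]
force: [1.1, 1.0, -0.7]
opening: 0.0098
```

```bash
python3 - <<'E'
from h import *
o=ctrl.get_obs(); print({k:np.round(o[k],3) for k in("clock","tool_pos","force","moment","opening")})
E
```

```text
{'clock': np.float64(2.317), 'tool_pos': array([ 0.605, -0.285,  0.086]), 'force': array([ 1.105,  1.041, -0.725]), 'moment': array([ 0.196, -0.251, -0.019]), 'opening': np.float64(0.01)}
```

Emit:
drive_tool([
  [[0, -10, 0, 0, 0, 0], [0, -30, 0, 0, 0, 0], [0, -60, 0, 0, 0, 0], [0, -90, 0, 0, 0, 0], [0, -110, 0, 0, 0, 0], [0, -120, 0, 0, 0, 0], [0, -120, 0, 0, 0, 0], [0, -120, 0, 0, 0, 0], [0, -120, 0, 0, 0, 0], [0, -120, 0, 0, 0, 0], [0, -120, 0, 0, 0, 0]],
])

```text
clock: 3.23
tool_pos: [0.6042, -0.2849, 0.2038]
orientation: [-89.9, -0.1, 101.7]
force: [0.1, -0.4, -3.4]
opening: 0.0095
```

```bash
cat > f.py <<'E'
from h import *
# moment about tool axes, averaged over a few readings (each 0.05 s camera call gives a new reading)
from scipy.spatial.transform import Rotation as Rot
F=[];T=[]
for i in range(5):
    o=ctrl.get_obs(); R=Rot.from_euler("xyz",o["orientation"],degrees=True)
    F.append(o["force"]); T.append(R.inv().apply(o["moment"])); ctrl.snapshot("side")
F=np.array(F);T=np.array(T)
print(np.round(o["clock"],2),o["tool_pos"].round(4),o["orientation"].round(1),"F",F.mean(0).round(2),F.std(0).round(2),"Mtool",T.mean(0).round(4),T.std(0).round(4),"open",o["opening"].round(4))
E
python3 f.py
```

```text
Traceback (most recent call last):
  File "f.py", line 9, in <module>
    print(np.round(o["clock"],2),o["tool_pos"].round(4),o["orientation"].round(1),"F",F.mean(0).round(2),F.std(0).round(2),"Mtool",T.mean(0).round(4),T.std(0).round(4),"open",o["opening"].round(4))
                                                                                                                                                                               ^^^^^^^^^^^^^^^^^^
AttributeError: 'float' object has no attribute 'round'
```

```bash
sed -i 's/o\["opening"\].round(4)/round(o["opening"],4)/' f.py; python3 f.py
```

```text
3.68 [ 0.6049 -0.2851  0.2056] [-90.    0.  101.7] F [-0.2  -0.46 -4.12] [0.4  0.42 0.49] Mtool [ 0.0066 -0.0036  0.0716] [0.008 0.025 0.013] open 0.0098
```

Emit:
drive_tool([
  [[0, 0, 0, 0, 0, 0.08], [0, 0, 0, 0, 0, 0.18], [0, 0, 0, 0, 0, 0.28], [0, 0, 0, 0, 0, 0.38], [0, 0, 0, 0, 0, 0.436], [0, 0, 0, 0, 0, 0.436], [0, 0, 0, 0, 0, 0.436], [0, 0, 0, 0, 0, 0.436], [0, 0, 0, 0, 0, 0.436], [0, 0, 0, 0, 0, 0.436], [0, 0, 0, 0, 0, 0.436], [0, 0, 0, 0, 0, 0.436]],
])

```text
clock: 4.73
tool_pos: [0.605, -0.2855, 0.2056]
orientation: [-90.0, 25.0, 101.6]
force: [-0.5, 0.6, -4.7]
opening: 0.0097
```

```bash
python3 f.py
```

```text
4.93 [ 0.6049 -0.2852  0.2055] [-90.   25.  101.7] F [-0.22 -0.09 -4.09] [0.3  0.39 0.6 ] Mtool [ 2.9800e-02 -6.0000e-04 -1.9796e+00] [0.0231 0.0198 0.0273] open 0.01
```

Emit:
drive_tool([
  [[0, 0, 0, 0, 0, -0.1], [0, 0, 0, 0, 0, -0.2], [0, 0, 0, 0, 0, -0.3], [0, 0, 0, 0, 0, -0.4], [0, 0, 0, 0, 0, -0.5], [0, 0, 0, 0, 0, -0.6], [0, 0, 0, 0, 0, -0.7], [0, 0, 0, 0, 0, -0.8], [0, 0, 0, 0, 0, -0.872], [0, 0, 0, 0, 0, -0.872], [0, 0, 0, 0, 0, -0.872], [0, 0, 0, 0, 0, -0.872], [0, 0, 0, 0, 0, -0.872], [0, 0, 0, 0, 0, -0.872], [0, 0, 0, 0, 0, -0.872]],
])

```text
clock: 6.23
tool_pos: [0.6051, -0.2841, 0.2065]
orientation: [-90.1, -24.9, 101.8]
force: [0.1, -1.0, -3.5]
opening: 0.0099
```

```bash
python3 f.py
```

```text
6.43 [ 0.605  -0.2846  0.206 ] [-90.  -25.  101.7] F [ 0.25 -0.03 -4.4 ] [0.4  0.61 0.44] Mtool [ 0.0058 -0.0097  2.1792] [0.0157 0.0361 0.0511] open 0.0097
```

The weight is about 4.2 N. The level moment suggests a single ball, but it's noisy. I'll go back to level and average more readings.

Emit:
drive_tool([
  [[0, 0, 0, 0, 0, 0.1], [0, 0, 0, 0, 0, 0.2], [0, 0, 0, 0, 0, 0.3], [0, 0, 0, 0, 0, 0.4], [0, 0, 0, 0, 0, 0.436], [0, 0, 0, 0, 0, 0.436], [0, 0, 0, 0, 0, 0.436], [0, 0, 0, 0, 0, 0.436]],
])

```text
clock: 7.15
tool_pos: [0.6049, -0.2851, 0.2056]
orientation: [-90.0, -0.1, 101.7]
force: [-0.2, -0.2, -3.5]
opening: 0.0097
```

```bash
sed -i 's/range(5)/range(int(__import__("sys").argv[1]))/' f.py; python3 f.py 18
```

```text
8.0 [ 0.6049 -0.285   0.2056] [-90.   -0.  101.7] F [-0.08 -0.05 -3.85] [0.49 0.53 0.44] Mtool [0.0267 0.0084 0.082 ] [0.0306 0.0303 0.0393] open 0.0098
```

Weight is about 4.0 N and the centre of mass is about 20 mm to +y. One ball predicts 17–23 mm, and five balls at this weight predict 7–11 mm, so this is the nearly empty tin. It goes back in its stall.

Emit:
drive_tool([
  [[0, 35, 0, 0, 0, 0], [0, 70, 0, 0, 0, 0], [0, 95, 0, 0, 0, 0], [0, 110, 0, 0, 0, 0], [0, 116, 0, 0, 0, 0], [0, 119.5, 0, 0, 0, 0], [0, 119.5, 0, 0, 0, 0], [0, 119.5, 0, 0, 0, 0]],
])

```text
clock: 8.72
tool_pos: [0.606, -0.2853, 0.0874]
orientation: [-90.1, 0.1, 101.7]
force: [0.7, 0.2, -3.3]
opening: 0.01
```

Emit:
drive_tool([
  [[0, 0, 0, 0, 0, 0], [0, 0, 0, 0, 0, 0], [0, 0, 0, 0, 0, 0], [0, -20, 0, 0, 0, 0], [0, -50, 0, 0, 0, 0], [0, -65, 0, 0, 0, 0], [0, -65, 0, 0, 0, 0], [0, -65, 0, 0, 0, 0]],
], claw=0.35)

```text
clock: 9.38
tool_pos: [0.6058, -0.2852, 0.153]
orientation: [-90.2, 0.1, 101.7]
force: [1.0, -0.6, -0.4]
opening: 0.0303
```

```bash
python3 f.py 8
```

```text
9.73 [ 0.6046 -0.285   0.1502] [-89.9  -0.  101.7] F [ 0.08  0.09 -0.12] [0.43 0.36 0.49] Mtool [ 0.0308 -0.0072  0.001 ] [0.041  0.0296 0.0239] open 0.0306
```

The empty-gripper tare is about 0.001 N·m, so that decision holds. Now the middle tin.

Emit:
drive_tool([
  [[0, 0, 35, 0, 0, 0], [0, 0, 74, 0, 0, 0], [0, 15, 74, 0, 0, 0], [0, 40, 74, 0, 0, 0], [0, 58, 74, 0, 0, 0], [0, 64.5, 74, 0, 0, 0], [0, 64.5, 74, 0, 0, 0], [0, 64.5, 74, 0, 0, 0]],
])

```text
clock: 10.45
tool_pos: [0.5327, -0.3002, 0.0866]
orientation: [-90.0, 0.0, 101.7]
force: [1.2, 0.1, -0.1]
opening: 0.0305
```

Emit:
drive_tool([
  [[0, 0, 0, 0, 0, 0], [0, 0, 0, 0, 0, 0], [0, 0, 0, 0, 0, 0], [0, 0, 0, 0, 0, 0], [0, 0, 0, 0, 0, 0], [0, -10, 0, 0, 0, 0], [0, -30, 0, 0, 0, 0], [0, -60, 0, 0, 0, 0], [0, -90, 0, 0, 0, 0], [0, -110, 0, 0, 0, 0], [0, -120, 0, 0, 0, 0], [0, -120, 0, 0, 0, 0], [0, -120, 0, 0, 0, 0]],
], claw=0)

```text
clock: 11.53
tool_pos: [0.5317, -0.2996, 0.2056]
orientation: [-90.0, -0.1, 101.7]
force: [0.2, -0.1, -6.6]
opening: 0.0101
```

```bash
python3 f.py 8
```

```text
11.88 [ 0.5321 -0.3     0.2055] [-89.9  -0.  101.7] F [-0.3  -0.22 -6.7 ] [0.27 0.28 0.35] Mtool [0.0475 0.0117 0.0837] [0.0402 0.0301 0.0469] open 0.0094
```

Emit:
drive_tool([
  [[0, 0, 0, 0, 0, -0.08], [0, 0, 0, 0, 0, -0.18], [0, 0, 0, 0, 0, -0.28], [0, 0, 0, 0, 0, -0.38], [0, 0, 0, 0, 0, -0.436], [0, 0, 0, 0, 0, -0.436], [0, 0, 0, 0, 0, -0.436], [0, 0, 0, 0, 0, -0.436], [0, 0, 0, 0, 0, -0.436], [0, 0, 0, 0, 0, -0.436], [0, 0, 0, 0, 0, -0.436], [0, 0, 0, 0, 0, -0.436], [0, 0, 0, 0, 0, -0.436]],
])

```text
clock: 13.02
tool_pos: [0.5325, -0.2997, 0.2071]
orientation: [-90.0, -24.9, 101.7]
force: [-0.1, -0.1, -6.0]
opening: 0.0099
```

```bash
python3 f.py 6
```

```text
13.27 [ 0.5324 -0.3001  0.2065] [-90.  -25.  101.7] F [-0.02 -0.21 -6.45] [0.17 0.31 0.47] Mtool [0.013  0.0397 2.6561] [0.0163 0.0326 0.0363] open 0.01
```

Emit:
drive_tool([
  [[0, 0, 0, 0, 0, 0.1], [0, 0, 0, 0, 0, 0.2], [0, 0, 0, 0, 0, 0.3], [0, 0, 0, 0, 0, 0.4], [0, 0, 0, 0, 0, 0.436], [0, 0, 0, 0, 0, 0.436], [0, 0, 0, 0, 0, 0.436], [0, 0, 0, 0, 0, 0.436]],
])

```text
clock: 13.98
tool_pos: [0.5324, -0.3, 0.2065]
orientation: [-90.0, -0.1, 101.7]
force: [0.3, -1.0, -6.7]
opening: 0.0095
```

```bash
python3 f.py 10; python3 - <<'E'
from h import *
p,d,m=snap("side"); p2,d2,m2=snap("scene")
cv2.imwrite("pics/s2.png",np.hstack([cv2.resize(p[180:340,300:460],(480,480)),cv2.resize(p2[150:390,200:300],(300,480)) ])[:, :800])
print(ctrl.get_obs()["joint_pos"].round(1))
E
```

```text
14.43 [ 0.5324 -0.3004  0.2063] [-90.   -0.  101.7] F [ 0.09 -0.28 -6.45] [0.34 0.52 0.53] Mtool [ 0.0164 -0.0178  0.1085] [0.0263 0.0305 0.0389] open 0.0099
[-11.1  15.8 -10.3  -0.  -63.9  22.8]
```

View pics/s2.png

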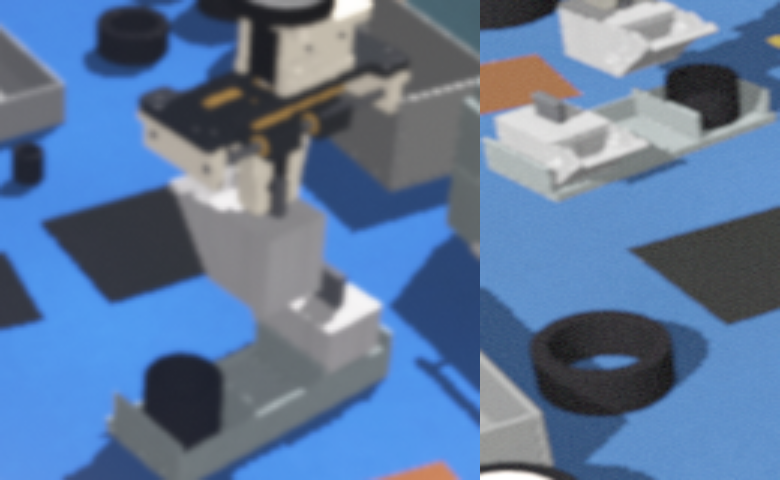

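Weight is about 6.5 N (660 g). One ball could reach at most 477 g, so this is the full tin, and a centre of mass of about 15 mm agrees. In the picture the held tin hangs level, and the other tin stands upright in its stall with the sleeve untouched. Next I'll place it on the pad.

Emit:
drive_tool([
  [[25, 0, -8, 0, 0, 0], [60, 0, -19, 0, 0, 0], [98, 0, -31, 0, 0, 0], [136, 0, -43, 0, 0, 0], [174, 0, -55, 0, 0, 0], [205, 0, -65, 0, 0, 0], [224, 0, -71, 0, 0, 0], [230, 10, -73, 0, 0, 0], [230, 40, -73, 0, 0, 0], [230, 75, -73, 0, 0, 0], [230, 100, -73, 0, 0, 0], [230, 112, -73, 0, 0, 0], [230, 117, -73, 0, 0, 0], [230, 120, -73, 0, 0, 0], [230, 120.5, -73, 0, 0, 0], [230, 120.5, -73, 0, 0, 0], [230, 120.5, -73, 0, 0, 0]],
])

```text
clock: 16.0
tool_pos: [0.5583, -0.0601, 0.087]
orientation: [-90.1, 0.0, 101.7]
force: [0.4, 1.2, -7.1]
opening: 0.0102
```

```bash
python3 f.py 2; python3 -c "
from h import *
print(ctrl.get_obs()['joint_pos'].round(1))"
```

```text
16.05 [ 0.5583 -0.06    0.087 ] [-90.1   0.  101.7] F [ 0.77  0.24 -5.87] [0.4  0.93 1.26] Mtool [-0.0022  0.003   0.2113] [0.0141 0.0479 0.0881] open 0.0096
[ 13.8  18.2 -24.8   0.  -46.8  -2.2]
```

Emit:
drive_tool([
  [[0, 0.5, 0, 0, 0, 0], [0, 1, 0, 0, 0, 0], [0, 1, 0, 0, 0, 0], [0, 1, 0, 0, 0, 0]],
])

```text
clock: 16.43
tool_pos: [0.5585, -0.0602, 0.0868]
orientation: [-90.1, 0.1, 101.7]
force: [-2.4, -1.9, 7.3]
opening: 0.0101
```

```bash
python3 f.py 3
```

```text
16.53 [ 0.5585 -0.0602  0.0868] [-90.1   0.  101.7] F [-1.85 -1.4   6.85] [0.54 0.33 0.38] Mtool [ 0.976  -0.0384  0.2199] [0.0114 0.0247 0.0055] open 0.01
```

The tin is in contact with the pad. Release, rise, then swing to the tilted approach from behind.

Emit:
drive_tool([
  [[0, 0, 0, 0, 0, 0], [0, 0, 0, 0, 0, 0], [0, 0, 0, 0, 0, 0], [0, -15, 0, 0, 0, 0], [0, -45, 0, 0, 0, 0], [0, -80, 0, 0, 0, 0], [0, -80, 0, 0, 0, 0]],
], claw=1)

```text
clock: 17.17
tool_pos: [0.5612, -0.0599, 0.1717]
orientation: [-90.6, 0.1, 101.8]
force: [1.2, -0.4, 1.2]
opening: 0.0506
```

Emit:
drive_tool([
  [[-15, 0, 0, 0, 0, -0.11], [-30, 0, 0, 0, 0, -0.22], [-45, 0, 0, 0, 0, -0.33], [-60, 0, 0, 0, 0, -0.44], [-70, 5, 0, 0, 0, -0.55], [-80, 12, 0, 0, 0, -0.66], [-80, 25, 0, 0, 0, -0.77], [-80, 38, 0, 0, 0, -0.87], [-80, 48, 0, 0, 0, -0.908], [-80, 50, 0, 0, 0, -0.908], [-80, 50, 0, 0, 0, -0.908], [-80, 50, 0, 0, 0, -0.908]],
])

```text
clock: 18.17
tool_pos: [0.574, -0.1383, 0.1157]
orientation: [-90.1, -51.9, 101.8]
force: [1.0, -0.9, 0.4]
opening: 0.0879
```

```bash
python3 - <<'E'
from h import *
o=ctrl.get_obs(); print({k:np.round(o[k],3) for k in("clock","tool_pos","orientation","joint_pos","force","opening")})
p,d,m=snap("wrist","pics/w2.png"); P=cloud(m,d)*1000
p2,d2,m2=snap("side","pics/s3.png")
k,l,s,c=cv2.connectedComponentsWithStats(((P[...,2]>90)&(P[...,2]<112)&(np.hypot(P[...,0]-558,P[...,1]+60)<50)).astype(np.uint8))
for i in range(1,k):
    if s[i,4]>40: q=P[l==i]; print("fin",s[i].tolist(),[np.round(x,1) for x in cv2.minAreaRect(q[:,:2].astype(np.float32))],np.percentile(q[:,2],95).round(1))
k=(P[...,2]>64)&(P[...,2]<80)&(np.hypot(P[...,0]-558,P[...,1]+60)<90); q=P[k]; print("lid",len(q),[np.round(x,1) for x in cv2.minAreaRect(q[:,:2].astype(np.float32))],np.median(q[:,2]))
E
```

```text
{'clock': np.float64(18.167), 'tool_pos': array([ 0.574, -0.138,  0.116]), 'orientation': array([-90.081, -51.872, 101.79 ]), 'joint_pos': array([-22.652,  39.906,  13.603, -40.889, -97.135,  41.818]), 'force': array([ 0.995, -0.937,  0.382]), 'opening': np.float64(0.088)}
fin [313, 289, 18, 16, 273] [array([561. , -77.8]), array([9.5, 4.5]), np.float64(14.7)] 98.1
lid 5323 [array([553.7, -43.6]), array([ 58.3, 109.2]), np.float64(11.9)] 71.52160394944153
```

View pics/w2.png

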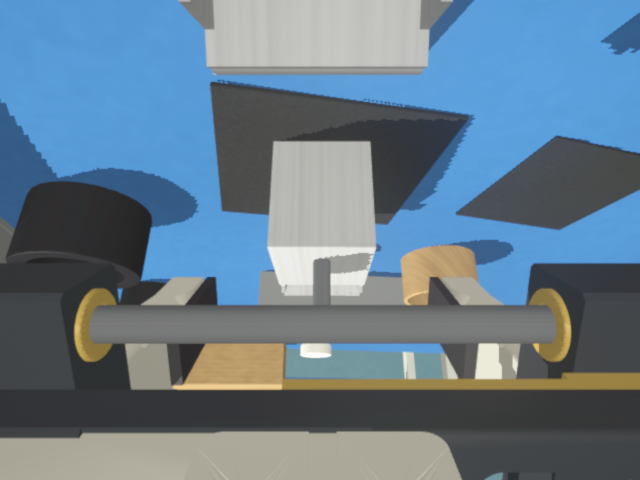

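The wrist view shows the tin on the pad with its back wall at (320,195), centred laterally in the jaws and fin at (322,290), and the rack tin's spout at the top edge. I'll cross-check the tin's position from the side view and the camera's clearance.

```bash
python3 - <<'E'
from h import *
print("wristcam",np.round(ctrl.camera_model("wrist")["extrinsics"][:3,3],3))
p,d,m=snap("side")
for n in("side","scene"):
    p,d,m=snap(n); P=cloud(m,d)*1000
    near=(np.hypot(P[...,0]-555,P[...,1]+50)<80)
    q=P[near&(P[...,2]>90)&(P[...,2]<106)]; print(n,"fin",len(q),[np.round(x,1) for x in cv2.minAreaRect(q[:,:2].astype(np.float32))] if len(q)>4 else "")
    q=P[near&(P[...,2]>60)&(P[...,2]<80)]; print(n,"lid",len(q),[np.round(x,1) for x in cv2.minAreaRect(q[:,:2].astype(np.float32))] if len(q)>4 else "")
    cv2.imwrite(f"pics/{n}4.png",p)
E
```

```text
wristcam [ 0.605 -0.291  0.155]
side fin 17 [array([553. , -63.7]), array([26.6,  7.9]), np.float64(62.8)]
side lid 295 [array([554.2, -43.1]), array([ 63.5, 118.2]), np.float64(11.9)]
scene fin 98 [array([559.3, -62.8]), array([13.3, 34. ]), np.float64(8.5)]
scene lid 833 [array([553.8, -39.9]), array([ 62.7, 118.4]), np.float64(12.2)]
```

View pics/side4.png

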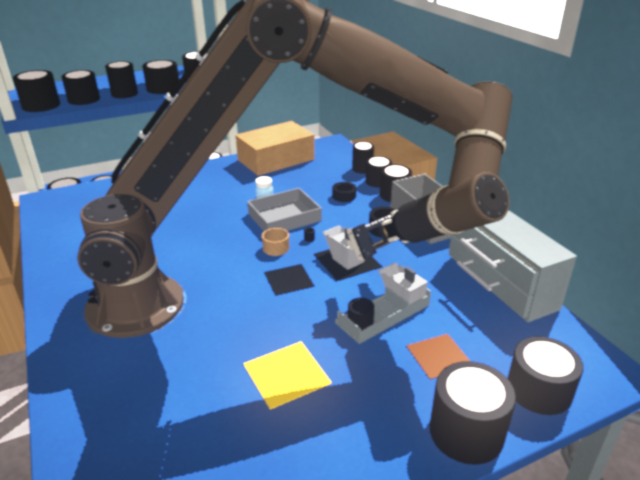

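The views agree on the tin centre at about (558.5,-63.5), and the arm is clear of the rack. I'll steepen the approach to 45° for more room above the rack tin, then advance.

Emit:
drive_tool([
  [[6, 1, 0, 0, 0, 0.06], [10.3, 1.3, 0, 0, 0, 0.12], [8, 21, 0, 0, 0, 0.12], [5, 46, 0, 0, 0, 0.12], [2.3, 68, 0, 0, 0, 0.12], [0.5, 83, 0, 0, 0, 0.12], [-0.6, 92, 0, 0, 0, 0.12], [-1.4, 98, 0, 0, 0, 0.12], [-1.7, 100.6, 0, 0, 0, 0.12], [-1.7, 100.6, 0, 0, 0, 0.12], [-1.7, 100.6, 0, 0, 0, 0.12]],
])

```text
clock: 19.33
tool_pos: [0.5581, -0.0623, 0.0524]
orientation: [-90.1, -45.1, 101.7]
force: [0.3, -0.0, -1.0]
opening: 0.0876
```

```bash
python3 f.py 2
```

```text
19.38 [ 0.5582 -0.0625  0.0524] [-90.1 -45.1 101.7] F [-0.01  0.23 -0.21] [0.35 0.26 0.83] Mtool [0.0458 0.0202 2.3891] [0.0096 0.0092 0.0104] open 0.0877
```

At the grasp pose with no contact. Close, then lift.

Emit:
drive_tool([
  [[0, 0, 0, 0, 0, 0], [0, 0, 0, 0, 0, 0], [0, 0, 0, 0, 0, 0], [0, 0, 0, 0, 0, 0], [0, 0, 0, 0, 0, 0], [0, 0, 0, 0, 0, 0]],
], claw=0)

```text
clock: 19.93
tool_pos: [0.5581, -0.0618, 0.0519]
orientation: [-90.1, -45.1, 101.7]
force: [0.8, -0.3, -0.6]
opening: 0.0578
```

```bash
python3 f.py 2
```

```text
19.98 [ 0.5581 -0.0618  0.0519] [-90.1 -45.1 101.7] F [ 0.81 -0.16 -0.67] [0.02 0.12 0.08] Mtool [-0.5443  0.0091  2.4516] [0.0564 0.0172 0.0586] open 0.0579
```

Gripped at 58 mm. Lift and carry toward the tray, keeping the tin level.

Emit:
drive_tool([
  [[6, -6, 0, 0, 0, 0], [20, -20, 0, 0, 0, 0], [42, -42, 0, 0, 0, 0], [64, -64, 0, 0, 0, 0], [77, -77, 0, 0, 0, 0], [84, -71, 0, 0, 0, 0], [98, -57, 1, 0, 0, 0], [120, -35, 3, 0, 0, 0], [144, -11, 4, 0, 0, 0], [168, 13, 6, 0, 0, 0], [190, 35, 7, 0, 0, 0], [206, 51, 8, 0, 0, 0], [216, 61, 9, 0, 0, 0], [219, 64, 9, 0, 0, 0], [219, 64, 9, 0, 0, 0], [219, 64, 9, 0, 0, 0]],
])

```text
clock: 21.37
tool_pos: [0.5081, 0.1316, 0.1613]
orientation: [-89.9, -45.1, 101.7]
force: [0.4, -0.3, -6.3]
opening: 0.0579
```

```bash
python3 f.py 2; python3 - <<'E'
from h import *
print(ctrl.get_obs()['joint_pos'].round(1))
p,d,m=snap("side"); P=cloud(m,d)*1000
p2,d2,m2=snap("scene")
cv2.imwrite("pics/c5.png",np.hstack([cv2.resize(p[130:290,210:370],(400,400)),cv2.resize(p2[230:430,300:500],(400,400))]))
E
```

```text
21.42 [0.5084 0.1312 0.1613] [-89.9 -45.1 101.6] F [-0.16 -0.6  -6.3 ] [0.54 0.31 0.03] Mtool [-0.0239  0.0116  4.2379] [0.018  0.0109 0.0082] open 0.0574
[  1.1  21.   -7.3 -45.6 -77.3  27.4]
```

View pics/c5.png

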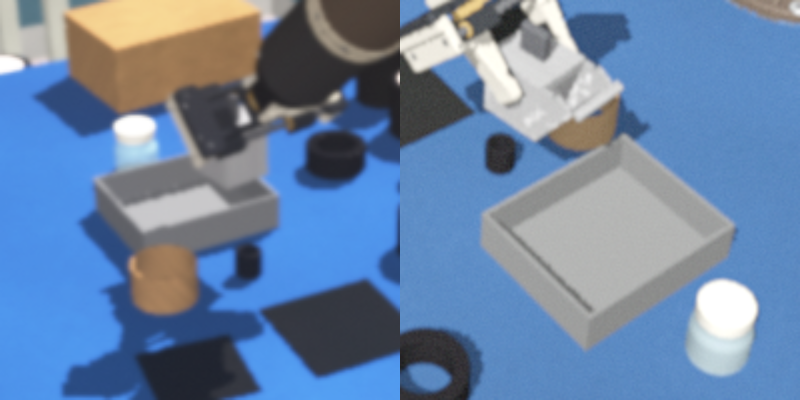

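The left (side) view shows the tin over the near edge of the tray. The right (scene) view shows it held by its sides, with the tray empty and clear, the small sleeve at (500,152) and the jar at (722,325). Now pour by rotating about the lip, kept just inside the tray.

Emit:
drive_tool([
  [[-3.5, 3.5, 0, 0, 0, 0.105], [-8.5, 8.5, 0, 0, 0, 0.21], [-14, 14, 0, 0, 0, 0.315], [-21, 20, 0, 0, 0, 0.42], [-27.4, 25, 0, 0, 0, 0.524], [-25.5, 27, 0, 0, 0, 0.611], [-23.5, 28.6, 0, 0, 0, 0.698], [-22.4, 30, 0, 0, 0, 0.742], [-21.4, 31.4, 0, 0, 0, 0.785], [-19.8, 32.5, 0, 0, 0, 0.829], [-18.2, 33.8, 0, 0, 0, 0.873], [-16.8, 35.4, 0, 0, 0, 0.916], [-15.3, 36.9, 0, 0, 0, 0.96], [-12.9, 38, 0, 0, 0, 1.004], [-10.7, 39.2, 0, 0, 0, 1.047], [-8.2, 40.3, 0, 0, 0, 1.091], [-5.7, 41.4, 0, 0, 0, 1.134], [-2.7, 42.3, 0, 0, 0, 1.178], [0.4, 43.2, 0, 0, 0, 1.222], [3.1, 44.5, 0, 0, 0, 1.265]],
])

```text
clock: 23.23
tool_pos: [0.5014, 0.1648, 0.1327]
orientation: [-90.0, 27.4, 101.5]
force: [-0.1, -0.5, -5.8]
opening: 0.0576
```

```bash
python3 f.py 2
```

```text
23.28 [0.5016 0.1657 0.1323] [-90.   27.6 101.6] F [ 0.22  0.33 -6.08] [0.32 0.88 0.32] Mtool [-0.089  -0.0061 -2.5498] [0.1013 0.0107 0.2162] open 0.058
```

Emit:
drive_tool([
  [[3.5, -3, 0, 0, 0, 0.065], [7, -7, 0, 0, 0, 0.13], [11, -10, 0, 0, 0, 0.2], [14, -14, 0, 0, 0, 0.265], [18, -17, 0, 0, 0, 0.33], [21, -20, 0, 0, 0, 0.39], [21, -20, 0, 0, 0, 0.39], [21, -20, 0, 0, 0, 0.39], [21, -20, 0, 0, 0, 0.39], [21, -20, 0, 0, 0, 0.39], [21, -20, 0, 0, 0, 0.39], [21, -20, 0, 0, 0, 0.39], [21, -20, 0, 0, 0, 0.39], [21, -20, 0, 0, 0, 0.39], [21, -20, 0, 0, 0, 0.39], [21, -20, 0, 0, 0, 0.39]],
])

```text
clock: 24.67
tool_pos: [0.4959, 0.1924, 0.1409]
orientation: [-90.0, 49.7, 101.7]
force: [0.2, -0.4, -3.6]
opening: 0.0576
```

```bash
python3 f.py 4; python3 - <<'E'
from h import *
print(ctrl.get_obs()['joint_pos'].round(1))
p,d,m=snap("side"); p2,d2,m2=snap("scene")
cv2.imwrite("pics/c6.png",np.hstack([cv2.resize(p[130:290,210:370],(400,400)),cv2.resize(p2[230:430,300:500],(400,400))]))
E
```

```text
24.82 [0.4959 0.1924 0.1408] [-90.   49.7 101.7] F [ 0.52 -0.12 -3.94] [0.18 0.18 0.32] Mtool [ 0.0364 -0.0186 -3.5812] [0.0121 0.0283 0.0273] open 0.0582
[ 61.7  29.3 -29.3  30.4 -75.7 -69.8]
```

View pics/c6.png

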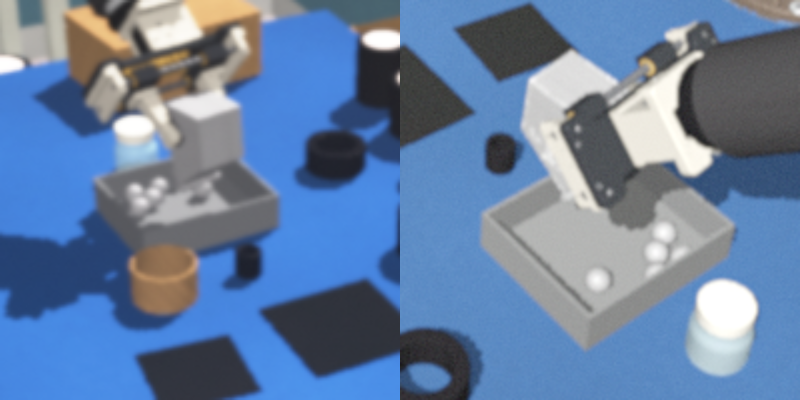

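All five balls lie in the tray: scene crop (597,279), (664,233), (657,252), (680,256) and (655,270). The held weight fell from 6.4 to 3.9 N, about the empty tin. I'll raise it, rotate back upright and return over the pad.

Emit:
drive_tool([
  [[-15.3, -12.9, 0, 0, 0, 0], [-38, -32.4, 0, 0, 0, 0], [-52.3, -31.2, -1, 0, 0, -0.1], [-62, -19.7, -2, 0, 0, -0.21], [-75, -4.5, -3, 0, 0, -0.32], [-88, 10.8, -4, 0, 0, -0.43], [-101, 26, -5, 0, 0, -0.54], [-114, 41, -6, 0, 0, -0.65], [-127, 56.5, -7, 0, 0, -0.76], [-140, 72, -8, 0, 0, -0.87], [-152.5, 87, -9, 0, 0, -0.98], [-165.5, 102.4, -9, 0, 0, -1.09], [-178.4, 117.6, -9.3, 0, 0, -1.2], [-191.4, 133, -9.3, 0, 0, -1.31], [-198.5, 149, -9.3, 0, 0, -1.42], [-198.7, 164.7, -9.3, 0, 0, -1.53], [-191, 179, -9.3, 0, 0, -1.62], [-177.7, 192.3, -9.3, 0, 0, -1.6546], [-177.7, 192.3, -9.3, 0, 0, -1.6546], [-177.7, 192.3, -9.3, 0, 0, -1.6546]],
])

```text
clock: 26.63
tool_pos: [0.557, -0.0628, 0.1499]
orientation: [-89.6, -45.2, 101.3]
force: [0.1, -0.5, -2.6]
opening: 0.0577
```

```bash
python3 f.py 4; python3 - <<'E'
from h import *
o=ctrl.get_obs();print(o['joint_pos'].round(1))
p,d,m=snap("side"); P=cloud(m,d)*1000
p2,d2,m2=snap("scene")
cv2.imwrite("pics/c7.png",np.hstack([cv2.resize(p[180:340,290:450],(400,400)),cv2.resize(p2[200:400,230:430],(400,400))]))
E
```

```text
26.78 [ 0.5585 -0.0613  0.1537] [-90.2 -45.  101.9] F [-0.03 -0.08 -3.14] [0.48 0.3  0.67] Mtool [-0.0331  0.0091  3.3627] [0.0298 0.0218 0.0207] open 0.0579
[-14.8  30.1   5.2 -39.3 -89.3  36. ]
```

View pics/c7.png

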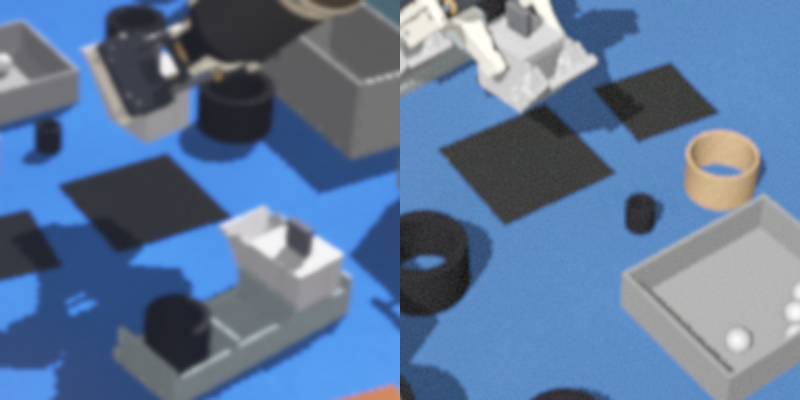

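The side crop shows the pad free and the rack tin upright. The tin is held above the pad at the top. I'll check its tilt in the grip before lowering.

```bash
python3 - <<'E'
from h import *
a=np.array([-.203,.979,0]); x=np.array([.979,.203,0])
o=ctrl.get_obs(); print(o["tool_pos"].round(4)); T=o["tool_pos"]*1000
for n in("scene","side","wrist"):
    p,d,m=snap(n); P=cloud(m,d)*1000-T; A=P@a; X=P@x; Z=P[...,2]
    # local normals
    gx=P[:,2:]-P[:,:-2]; gy=P[2:]-P[:-2]; N=np.cross(gx[1:-1],gy[:,1:-1]); N/=np.linalg.norm(N,axis=-1,keepdims=True)+1e-9
    N*=np.sign(N[...,2:]+1e-9); A,X,Z=[q[1:-1,1:-1] for q in(A,X,Z)]
    for nm,mk in(("lid",(abs(X)<28)&(A>-35)&(A<38)&(Z>8)&(Z<32)&(N[...,2]>.9)),("back",(abs(X)<27)&(A>-50)&(A<-22)&(Z<10)&(Z>-45)&(abs(N[...,2])<.4)&(abs(N@a)>.85)),("spout/lip",(abs(X)<33)&(A>60)&(A<95)&(Z>-10)&(Z<40))):
        if mk.sum()<15: continue
        Q=np.stack([X[mk],A[mk],Z[mk]],1)
        if nm=="lid":
            c,*_=np.linalg.lstsq(np.c_[Q[:,:2],np.ones(len(Q))],Q[:,2],rcond=None); print(n,nm,len(Q),"slope deg x,a",np.degrees(np.arctan(c[:2])).round(1),"z at origin",c[2].round(1))
        elif nm=="back":
            c,*_=np.linalg.lstsq(np.c_[Q[:,[0,2]],np.ones(len(Q))],Q[:,1],rcond=None); print(n,nm,len(Q),"lean deg",np.degrees(np.arctan(c[:2])).round(1),"a at origin",c[2].round(1))
        else: print(n,nm,len(Q),Q.mean(0).round(1),"max a",np.percentile(Q[:,1],97).round(1),"max z",np.percentile(Q[:,2],97).round(1))
E
```

```text
[ 0.5584 -0.061   0.1539]
scene lid 198 slope deg x,a [-0.1 -0.6] z at origin 20.2
scene spout/lip 161 [ 3.  73.3 13.2] max a 78.9 max z 17.8
side back 83 lean deg [ 0.7 -2.6] a at origin -37.9
side spout/lip 23 [-16.4  69.3  11. ] max a 76.2 max z 16.1
wrist lid 3928 slope deg x,a [0.2 3.3] z at origin 18.8
wrist back 3496 lean deg [0.1 0.3] a at origin -33.7
```

The tin is upright within about 1° in the grip. Lower onto the pad.

Emit:
drive_tool([
  [[-14, 14, 0, 0, 0, 0], [-35, 35, 0, 0, 0, 0], [-53, 53, 0, 0, 0, 0], [-64, 64, 0, 0, 0, 0], [-68, 68, 0, 0, 0, 0], [-70, 70, 0, 0, 0, 0], [-71, 71, 0, 0, 0, 0], [-71, 71, 0, 0, 0, 0], [-71, 71, 0, 0, 0, 0], [-71, 71, 0, 0, 0, 0]],
])

```text
clock: 27.92
tool_pos: [0.5586, -0.0619, 0.0527]
orientation: [-90.2, -45.1, 101.8]
force: [0.5, 0.5, -4.4]
opening: 0.0579
```

```bash
python3 f.py 4
```

```text
28.07 [ 0.5582 -0.0618  0.0522] [-90.1 -45.1 101.7] F [ 0.5  -0.01 -3.82] [0.21 0.33 0.45] Mtool [0.0253 0.0042 3.4786] [0.0254 0.0308 0.0093] open 0.0578
```

Emit:
drive_tool([
  [[-0.4, 0.4, 0, 0, 0, 0], [-0.8, 0.8, 0, 0, 0, 0], [-0.8, 0.8, 0, 0, 0, 0], [-0.8, 0.8, 0, 0, 0, 0]],
])

```text
clock: 28.45
tool_pos: [0.5582, -0.0618, 0.0518]
orientation: [-90.1, -45.1, 101.8]
force: [-0.1, -1.5, 6.9]
opening: 0.0579
```

```bash
python3 f.py 3
```

```text
28.55 [ 0.5582 -0.0618  0.0518] [-90.1 -45.1 101.8] F [-0.26 -1.83  6.45] [0.2  0.32 0.35] Mtool [0.3794 0.2151 1.1091] [0.0288 0.0358 0.0148] open 0.0577
```

The tin is on the pad. Open, back straight out along the tool axis, and rise.

Emit:
drive_tool([
  [[0, 0, 0, 0, 0, 0], [0, 0, 0, 0, 0, 0], [0, 0, 0, 0, 0, 0], [0, 0, 0, 0, 0, 0], [0, 0, 0, 0, 0, 0], [0, -8, 0, 0, 0, 0], [0, -30, 0, 0, 0, 0], [0, -65, 0, 0, 0, 0], [0, -105, 0, 0, 0, 0], [20, -140, 0, 0, 0, 0], [45, -165, 0, 0, 0, 0], [70, -190, 0, 0, 0, 0], [80, -200, 0, 0, 0, 0], [80, -200, 0, 0, 0, 0]],
], claw=1)

```text
clock: 29.77
tool_pos: [0.5764, -0.1467, 0.2534]
orientation: [-90.6, -44.8, 102.1]
force: [-0.3, -0.9, 0.4]
opening: 0.0874
```

```bash
python3 f.py 2; python3 - <<'E'
from h import *
p,d,m=snap("side"); p2,d2,m2=snap("scene")
for n,P in(("scene",cloud(m2,d2)*1000),("side",cloud(m,d)*1000)):
    q=P[(np.hypot(P[...,0]-555,P[...,1]+45)<85)&(P[...,2]>55)&(P[...,2]<82)]; print(n,"lid",len(q),[np.round(x,1) for x in cv2.minAreaRect(q[:,:2].astype(np.float32))],np.median(q[:,2]).round(1))
cv2.imwrite("pics/c8.png",np.hstack([cv2.resize(p[150:350,240:440],(400,400)),cv2.resize(p2[210:430,230:510],(400,400))]))
E
```

```text
29.82 [ 0.5758 -0.146   0.2511] [-90.3 -44.9 101.9] F [ 0.1  -0.31  0.1 ] [0.38 0.63 0.34] Mtool [0.025  0.0095 2.4192] [0.0145 0.0089 0.0463] open 0.0877
scene lid 914 [array([553.1, -40.2]), array([ 63.7, 117.2]), np.float64(11.4)] 70.3
side lid 559 [array([553.7, -43.8]), array([ 63.4, 117.5]), np.float64(12.3)] 67.9
```

View pics/c8.png

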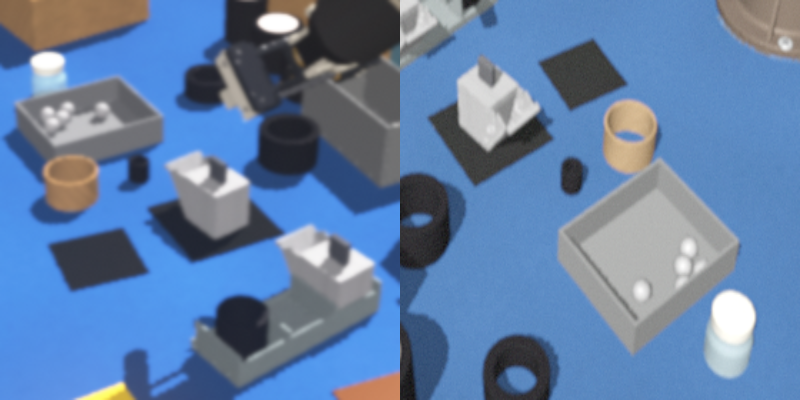

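The emptied tin stands upright on the pad at (210,195) in the side crop. The other tin is upright in its stall, the five balls are in the tray, and the bystanders haven't moved. The arm is clear of everything and reads about 0 N, so I'm handing in.

```bash
python3 -c "
from plant import ctrl
print(ctrl.close_job())"
```

```text
the job is handed in; nothing more can be done
None
```

The job is handed in, at about 30 s on the robot's clock; no verdict was reported.

**What I did:** I lifted the right-hand tin by its fin and tilted it 25° both ways. It weighed about 4.0 N with its centre of mass about 20 mm forward, which fits one ball, so I put it back in its stall. The middle tin weighed about 6.5 N, too heavy for one ball, and tilted back 25° and held still it agreed. I stood it on the large black pad, let go and regripped it by its sides from behind at 45°. I then poured it over the grey tray at about 95°, and stood it upright on the pad again.

**Last checks:**
- **Balls:** five are visible in the tray. The held weight fell from about 6.3 N to 3.1–3.9 N over several noisy readings, against about 3.7 N expected for an empty tin.
- **Emptied tin:** it stands level, wholly on the pad, near (558, −63) mm.
- **Rest of the table:** the other tin is upright in its stall and the bystanders in view look unmoved. The gripper reads about 0 N and touches nothing.

**Disagreements:** before the regrip, the three cameras differed by 2–5 mm on where the tin stood on the pad. I used a middle value and the grip met no contact. While I held the tin above the pad, one lid-slope reading from the wrist camera gave 3.3°. The wrist camera's back-wall reading and the scene camera's lid reading gave under 1°. The side camera's back-wall reading gave 2.6°.

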